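# Lay the cut tubes on their sloped pipe rests

## Robot

A 7-joint arm with a two-finger parallel gripper is mounted at the origin on the work surface. World frame = base frame: x ahead of the robot, y to its left, z up, the work surface at z = 0. Lengths are in mm, angles in rad, forces in N, time in s.
With the tool pointing down it reaches from about 400 to 900 mm from the base axis. Payload 5.5 kg.
Tool frame: the origin (TCP) lies midway between the tips of the shut fingers; the grasp point (between the pads) lies 19 mm behind it; z points along the fingers, y is the line along which they close (so a half turn about z gives the same grasp; the last joint's range is limited). The gripper opens to 92 mm and grips with 3 to 60 N. Pads are 19 mm wide; open, the fingers measure 130 mm over their backs; the gripper's body (75 mm by 190 mm) begins 47 mm behind the grasp point.
Start: joints at [-0.928, 0.501, -0.427, 1.55, 0.221, 1.138, -0.21], TCP at [240.941, 603.695, 226.729] pointing down, gripper open.
Joint ranges: [-2.88, 2.88], [-0.31, 2.03], [-1.54, 1.56], [0.2, 2.42], [-1.41, 4.55], [0.19, 2.02], [-2.57, 2.57]. Speed limits (rad/s): [2.57, 2.57, 3.14, 3.14, 3.14, 3.14, 3.14].

## Interface

Orientations are given as a unit quaternion [x, y, z, w].
In Python, from cell import bot, optics, job gives the robot as it stands. The module is installed in compiled form; this text tells all that it offers.
- The arm moves only by the tool servo_tool, never from a script. Its arguments are lists of equal length, an entry for each row: "translation": the shift along the tool's x, y, z in m, a list of three; "twist": the turn, a rotation vector about the tool's x, y, z in degrees, a list of three; "fingers": the closure in counts, from 0 (fully open) to 255 (shut). A call has 1 to 12 rows; each row is the pose to reach, as a shift and turn from the pose commanded when the call began, along the tool's axes at that moment; what a row does not reach only later rows make up. A row lasts 1/12 s, in which the tool goes at most 41.7 mm and 7.16 degrees, less where a joint would pass 70% of its speed; a pose out of reach is approached as far as the arm can. A call with a gripper value outside its range is refused whole. The fingers move at their own pace and stop on an object; "newtons" is the grip in N (left out, the last holds). Time passes only in rows, so rows that repeat a pose let the fingers close. It gives the time, the measured TCP pose, the force, the opening and the grip force at its end, in the units of the state.
- bot.sense(): the state, without advancing time (a new reading comes with each control period).
- optics.capture(name): name is "scene" or "top" or "wrist"; returns a dict with "pixels" (384x512x3 uint8, red, green, blue), "z_map" (384x512 float32, mm along the optical axis (not along the pixel's ray), 0 where there is no reading), "vfov" (degrees; the focal length in pixels is half the picture's height over the tangent of half this angle, whatever the lens; pixels are square), "cx", "cy" (the principal point, pixels), "rvec" (rotation vector, rad) and "tvec" (3), from world to camera coordinates, as OpenCV has them. Camera axes: x right, y down, z forward; pixel columns grow to the right and rows downward; lengths in mm; the calibration is good to about 2 mm. A picture is of the moment at which its call begins.
- job.close_job(): hands the job in; it is judged then, once.
The state is a dict: "time_s": time; "qpos": joint angles; "joint_velocities": joint speeds; "joint_torque": joint torques, N m; "tool_pos": TCP position; "eef_rot": TCP orientation; "contact_force": force on the tool from outside, world axes, zero at the start; "ft_torque": the same for the moment, N m; "width": finger opening in mm; "gripper_force": force on a finger pad.
Only numpy, scipy, OpenCV 4.12 (cv2) and the standard library are available. Lean on these libraries where they do the work, as an engineer would, in place of code of your own. Each camera call takes 0.05 s, during which the arm holds its last target. There are 200 camera calls.

## Task

Get the two cut tubes ready for tacking: lay the long tube on the long pipe rest and the short tube on the short one, each lying in both V heads and pushed down the slope until its end is against the stop. Set them down without dropping them, let go, and leave everything else on the bench where it is.

Things in the scene. Friction and masses are not known exactly. Their poses are not given: they have to be found in the camera images.
- long_tube: the longer of two plain round steel tubes of equal diameter: 150 mm long, 38 mm outside diameter, 200 g (up to a third more or less), both ends alike. It starts lying on the bench and can roll. Origin at the tube's centre (19 mm above the bench while it lies there); x along its length.
- short_tube: the shorter of two plain round steel tubes of equal diameter: 100 mm long, 38 mm outside diameter, 135 g (up to a third more or less), both ends alike. It starts lying on the bench and can roll. Origin at the tube's centre (19 mm above the bench while it lies there); x along its length.
- long_rest: the long pipe rest, bolted to the bench: grey steel base 150 x 60 x 10 mm, two upright posts carrying steel V heads, the one at +x higher, and an end-stop plate at the low (-x) end. Origin under the centre of the base; x along the base towards the high end, z up. Friction keeps a tube from sliding down to the stop by itself; a push of a few newtons along the slope moves it.
- long_seat: point of the long rest where its seated tube's centre belongs, 85 mm above the bench over the base's middle; x along the slope, rising 0.21 rad towards the high end, z square to it, up. Heads at x = +-50 mm: 8 mm thick, 90 degree V, tops 7 mm below the tube's axis, 24 mm out each side; between them free down to the base. Rigid stop: face at x = -75 mm, 40 mm wide, 21 mm below to 9 mm above the axis.
- short_rest: the short pipe rest, bolted to the bench: grey steel base 100 x 60 x 10 mm, two upright posts carrying steel V heads, the one at +x higher, and an end-stop plate at the low (-x) end. Origin under the centre of the base; x along the base towards the high end, z up. Friction keeps a tube from sliding down to the stop by itself; a push of a few newtons along the slope moves it.
- short_seat: point of the short rest where its seated tube's centre belongs, 85 mm above the bench over the base's middle; x along the slope, rising 0.21 rad towards the high end, z square to it, up. Heads at x = +-29 mm: 8 mm thick, 90 degree V, tops 7 mm below the tube's axis, 24 mm out each side; between them free down to the base. Rigid stop: face at x = -50 mm, 40 mm wide, 21 mm below to 9 mm above the axis.
- flange_ring: bystander, to be left alone: flat steel flange ring, 60 mm across, 10 mm thick, lying flat; origin under its centre.
- coupling: bystander, to be left alone: dark steel sleeve standing on end, 44 mm across, 35 mm high; origin under its centre.
- wrench: bystander, to be left alone: steel open-ended wrench lying flat; origin under it near its middle.
- wire_brush: bystander, to be left alone: wire brush with a handle, lying flat; origin under it near its middle.
- spray_can: bystander, to be left alone: spray can standing up, 60 mm across, 170 mm high; origin under its centre.
- grease_jar: bystander, to be left alone: grey jar, 66 mm across, 80 mm high; origin under its centre.
- bracket: bystander, to be left alone: small steel angle bracket, 50 x 40 x 50 mm high; origin under its foot.
Not all that is in view belongs to the job. What is shaped like the long_tube but red or turquoise is not meant.

How it is judged (in metres and radians):
At the end, for the whole second after the job is handed in: Each tube lies in both V heads of the rest of its own length: centre within 8 mm of the seat, less than 5 mm from touching the end stop, its axis within 4 degrees of the slope, at rest (distance between long_tube and long_seat below 0.008 m and x of long_tube in the frame of long_seat below 0.005 m and angle between the x axis of long_tube and the x axis of long_seat, either way round below 0.07 rad and linear speed of each of long_tube, short_tube below 0.02 m/s and angular speed of each of long_tube, short_tube below 0.2 rad/s and distance between short_tube and short_seat below 0.008 m and x of short_tube in the frame of short_seat below 0.005 m and angle between the x axis of short_tube and the x axis of short_seat, either way round below 0.07 rad).
It fails at once if a tube is dropped or knocked: out of the fingers, it moves faster than 0.6 m/s (a fall of about 18 mm) ((contact force between the fingers and long_tube below 0.05 N and linear speed of long_tube above 0.6 m/s) or (contact force between the fingers and short_tube below 0.05 N and linear speed of short_tube above 0.6 m/s)).
It fails at once if a bystander is moved more than 30 mm (distance of any of flange_ring, coupling, wrench, wire_brush, spray_can, grease_jar, bracket from where it was at the start of the episode above 0.03 m).
It also fails if it takes over 56 s, if anything falls off the work surface, if the arm or the gripper's body presses on something with over 40 N, if the wrist force passes 120 N, or if a joint passes its speed limit or range.

## Working session

There is one attempt and no reset: what is moved stays moved. The work goes in short steps, Python scripts to look and compute and a tool call to move; the robot and the scene stay as the last step left them, time stands still between calls to the robot, and variables do not carry over. Pictures are saved under pics/ and viewed, at most 10 in all, crops included, and the job is handed in when it is done.

Besides the shell and the picture viewer there is one more tool, called after ">>>" in YAML: its name, and indented under it one key for each argument. servo_tool: Moves the arm, as the interface text tells. Its arguments: {"type":"object","properties":{"translation":{"type":"array"},"twist":{"type":"array"},"fingers":{"type":"array"},"newtons":{"type":"number"}},"required":["translation","twist","fingers"]}

```bash
mkdir -p pics; cat > h.py <<'E'
import numpy as np, cv2
from cell import bot, optics, job
from scipy.spatial.transform import Rotation as R
def cap(n):
    c=optics.capture(n); h,w=c['z_map'].shape
    f=h/2/np.tan(np.radians(c['vfov'])/2)
    Rm=R.from_rotvec(np.ravel(c['rvec'])).as_matrix(); t=np.ravel(c['tvec']).astype(float)
    v,u=np.mgrid[:h,:w]; z=c['z_map']
    P=np.stack([(u-c['cx'])/f*z,(v-c['cy'])/f*z,z],-1)
    W=(P-t)@Rm
    W[z<=0]=np.nan
    return c,W
def save(n,img,s=1):
    cv2.imwrite('pics/'+n,cv2.resize(img[:,:,::-1],None,fx=s,fy=s,interpolation=cv2.INTER_CUBIC))
E
python3 - <<'E'
from h import *
a,W=cap('top'); b,V=cap('scene')
save('top.png',a['pixels'],1.5); save('scene.png',b['pixels'],1.5)
np.savez('c.npz',tp=a['pixels'],W=W,sp=b['pixels'],V=V)
for n,c in(('top',a),('scene',b)): print(n,c['vfov'],c['cx'],c['cy'],c['rvec'],c['tvec'],(c['z_map']>0).mean())
print(bot.sense())
E
```

```text
top 55.68779035212589 256.38580504991694 195.5928251546009 [ 2.10401351 -2.11064845  0.22568895] [  -8.49506031  532.87807389 1012.0734088 ] 0.99591064453125
scene 47.38074179730149 253.58650002920086 191.34697862096334 [ 2.12990483  1.06123389 -0.4624847 ] [-325.10657763 -234.85776476 1453.95497908] 0.9951985677083334
{'time_s': 0.1, 'qpos': array([-0.9277991 ,  0.50173283, -0.42683773,  1.55130692,  0.22084907,
        1.13829967, -0.21028128]), 'joint_velocities': array([-0.00051835, -0.00215421, -0.00125583, -0.00132019, -0.00113247,
       -0.00018163, -0.00178884]), 'joint_torque': array([-1.12350794e-02, -5.67873180e+01, -5.83790794e+00, -2.79915136e+01,
       -6.87917671e-02,  2.40707916e-02,  3.67690109e-05]), 'tool_pos': array([240.78584439, 603.10513632, 225.81411544]), 'eef_rot': array([ 1.88706970e-01,  9.82033081e-01, -8.22696005e-04, -1.73670492e-04]), 'contact_force': array([ 0.47677462, -0.1789926 , -1.02531293]), 'ft_torque': array([0.00648042, 0.04319741, 0.00224228]), 'gripper_force': 0.0, 'width': 91.6757229813791}
```

View pics/top.png

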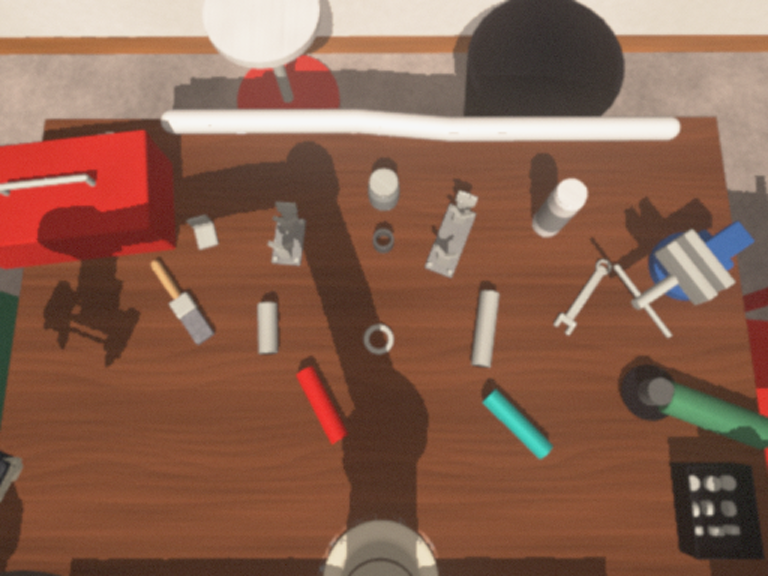

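View pics/scene.png

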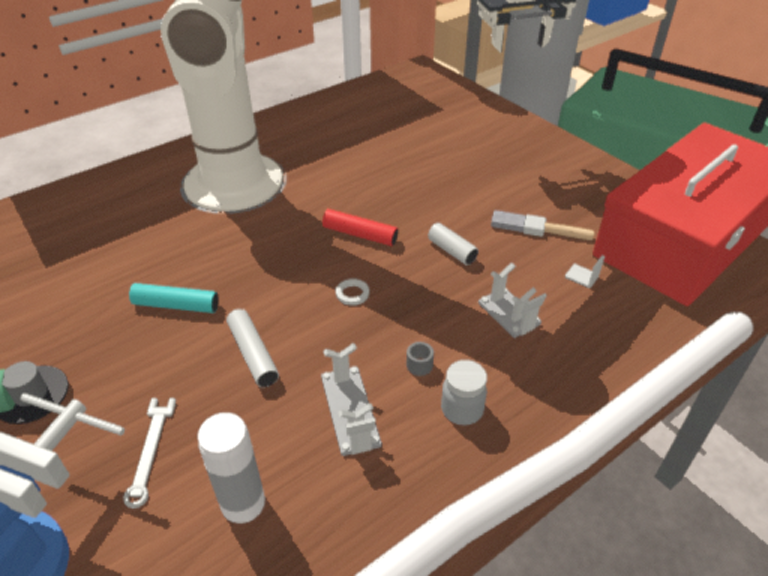

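The top picture (1.5x) shows the plain grey long tube at (485,328) and the grey short tube at (267,327). The red (320,405) and turquoise (517,423) tubes are decoys. The long rest is at (452,235) and the short rest at (288,237). Next I measure all of these and check the two grey tubes in one crop.

```bash
cat > m.py <<'E'
from h import *
d=np.load('c.npz'); W=d['W'];V=d['V'];
def tube(W,x0,x1,y0,y1):
    P=W.reshape(-1,3); m=(P[:,0]>x0)&(P[:,0]<x1)&(P[:,1]>y0)&(P[:,1]<y1)&(P[:,2]>8)&(P[:,2]<50)
    return P[m]
px=lambda u,v: W[int(v/1.5),int(u/1.5)]
for n,c in (('long',px(485,328)),('short',px(267,327))):
    for X,nm in((W,'top'),(V,'scene')):
        P=tube(X,c[0]-100,c[0]+100,c[1]-60,c[1]+60)
        (cx,cy),(w,h),a=cv2.minAreaRect(P[:,:2].astype(np.float32))
        b=cv2.boxPoints(((cx,cy),(w,h),a)); e=[b[1]-b[0],b[2]-b[1]]; e=max(e,key=np.linalg.norm)
        print(n,nm,len(P),np.round([cx,cy,w,h]),'ax',round(float(np.degrees(np.arctan2(e[1],e[0]))%180),1),'ztop',np.percentile(P[:,2],98).round(1))
for n,(u,v) in (('long',(452,235)),('short',(288,240))):
    c=px(u,v)
    for X,nm in((W,'top'),(V,'scene')):
        P=X.reshape(-1,3); k=(np.hypot(P[:,0]-c[0],P[:,1]-c[1])<130)
        P=P[k]; B=P[(P[:,2]>5)&(P[:,2]<14)]; 
        Q=P[(P[:,2]>40)]
        print(n,nm,'c',c.round(),'base',len(B)); 
        m=(B-np.median(B,0)); B=B[np.hypot(m[:,0],m[:,1])<110]
        (cx,cy),(w,h),a=cv2.minAreaRect(B[:,:2].astype(np.float32)); print(' rect',np.round([cx,cy,w,h,a],1))
        Q=Q[np.hypot(Q[:,0]-cx,Q[:,1]-cy)<95]
        for z0 in range(40,110,10):
            q=Q[(Q[:,2]>=z0)&(Q[:,2]<z0+10)]
            if len(q): print('  z',z0,len(q),q[:,:2].min(0).round(),q[:,:2].max(0).round(),q.mean(0).round())
for n,u,v in(('jar',384,190),('coup',384,240),('ring',366,340),('can',570,200),('bracket',203,235),('brush',180,300),('wrench',585,300)): print(n,px(u,v).round())
A=d['tp'][115:270,150:350]; save('crop.png',A,4)
E
python3 m.py
```

```text
long top 646 [ 469. -211.   38.  151.] ax 170.2 ztop 40.4
long scene 826 [ 471. -211.   38.  155.] ax 170.8 ztop 40.3
short top 442 [472. 225. 102.  37.] ax 2.1 ztop 40.2
short scene 443 [447. 212. 161.  51.] ax 17.1 ztop 40.3
long top c [ 671. -151.    8.] base 672
 rect [ 658.2 -130.4  202.1  175.4   22.1]
  z 40 34 [ 601. -188.] [ 731. -118.] [ 688. -160.   46.]
  z 50 60 [ 602. -193.] [ 732. -117.] [ 699. -165.   55.]
  z 60 62 [ 601. -194.] [ 735. -116.] [ 692. -161.   65.]
  z 70 64 [ 601. -193.] [ 739. -112.] [ 682. -157.   75.]
  z 80 31 [ 600. -168.] [ 731. -105.] [ 616. -128.   84.]
  z 90 1 [ 604. -145.] [ 604. -145.] [ 604. -145.   91.]
long scene c [ 671. -151.    8.] base 940
 rect [ 646.5 -140.6  167.1  188.2   37.1]
  z 40 107 [ 607. -190.] [ 735. -118.] [ 686. -159.   45.]
  z 50 114 [ 607. -195.] [ 739. -118.] [ 689. -159.   55.]
  z 60 101 [ 609. -189.] [ 740. -119.] [ 682. -156.   65.]
  z 70 73 [ 604. -194.] [ 739. -114.] [ 661. -148.   76.]
  z 80 50 [ 602. -189.] [ 727. -107.] [ 616. -131.   85.]
  z 90 2 [ 608. -148.] [ 622. -111.] [ 615. -130.   91.]
short top c [657. 191.  14.] base 418
 rect [644.1 187.7 211.9 145.3  75.5]
  z 40 33 [620. 172.] [706. 206.] [673. 190.  45.]
  z 50 53 [621. 170.] [707. 207.] [679. 192.  56.]
  z 60 64 [620. 167.] [709. 213.] [677. 190.  65.]
  z 70 65 [620. 167.] [715. 217.] [672. 190.  75.]
  z 80 35 [623. 169.] [716. 216.] [683. 190.  82.]
short scene c [657. 191.  14.] base 413
 rect [642.2 169.2 146.4 113.5   4.2]
  z 40 73 [620. 171.] [711. 206.] [673. 187.  45.]
  z 50 75 [623. 168.] [712. 205.] [677. 188.  55.]
  z 60 80 [622. 165.] [714. 212.] [672. 191.  65.]
  z 70 76 [625. 165.] [717. 216.] [674. 189.  75.]
  z 80 52 [624. 167.] [717. 215.] [687. 187.  83.]
jar [743. -10.  78.]
coup [660.  -9.   2.]
ring [450.  28.   7.]
can [ 683. -349.  168.]
bracket [673. 373.   9.]
brush [528. 404.  23.]
wrench [ 529. -422.    3.]
```

View pics/crop.png

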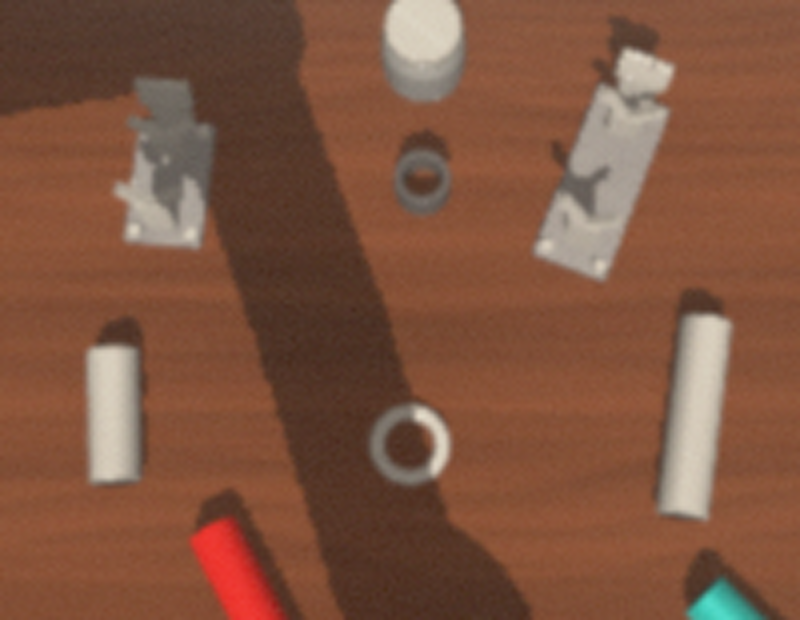

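The crop confirms the two plain grey tubes: long at crop (693,415), short at (113,413). The red and turquoise ones are excluded by colour. Both stops, crop (645,70) and (163,97), are at the far end, so both rests rise toward the robot. Next I fit the rests.

```bash
cat > rest.py <<'E'
from h import *
def fit(img,X,c,L,tag):
    S=cv2.cvtColor(img,cv2.COLOR_RGB2HSV)[:,:,1]
    near=np.hypot(X[...,0]-c[0],X[...,1]-c[1])<105
    g=near&(S<60)
    B=X[g&(X[...,2]>7)&(X[...,2]<13)][:,:2].astype(np.float32)
    allp=X[g&(X[...,2]>7)]
    r=cv2.minAreaRect(B); b=cv2.boxPoints(r); e=max([b[1]-b[0],b[2]-b[1]],key=np.linalg.norm)
    a=np.arctan2(e[1],e[0]); 
    if np.cos(a)>0: a+=np.pi
    o=np.array(r[0]); x=np.array([np.cos(a),np.sin(a)]); y=np.array([-x[1],x[0]])
    print(tag,len(B),'rect',np.round(r[0],1),np.round(r[1],1),'heading',round(float(np.degrees(a))%360,1))
    q=allp; lx=(q[:,:2]-o)@x; ly=(q[:,:2]-o)@y; z=q[:,2]
    for lo in range(-100,101,8):
        m=(lx>=lo)&(lx<lo+8)&(z>25)
        if m.sum()>4: print('  x',lo,m.sum(),'y',ly[m].min().round(),ly[m].max().round(),'zmax',z[m].max().round())
if __name__=='__main__':
    d=np.load('c.npz')
    for n,c,L in(('long',(668,-155),150),('short',(660,190),100)):
        fit(d['tp'],d['W'],c,L,n+' top'); fit(d['sp'],d['V'],c,L,n+' scene')
E
python3 rest.py
```

```text
long top 531 rect [ 658.8 -148.1] [ 59.4 150. ] heading 158.1
  x -84 23 y -19.0 17.0 zmax 79.0
  x -76 98 y -20.0 20.0 zmax 81.0
  x -52 33 y -24.0 24.0 zmax 73.0
  x -44 44 y -20.0 19.0 zmax 69.0
  x 44 23 y -24.0 23.0 zmax 89.0
  x 52 72 y -24.0 23.0 zmax 91.0
long scene 815 rect [ 661.1 -148.8] [ 60.1 151.9] heading 158.0
  x -84 111 y -19.0 20.0 zmax 81.0
  x -76 138 y -20.0 19.0 zmax 79.0
  x -52 111 y -24.0 24.0 zmax 70.0
  x -44 33 y -24.0 20.0 zmax 68.0
  x 44 128 y -22.0 24.0 zmax 91.0
  x 52 102 y -23.0 23.0 zmax 90.0
short top 323 rect [658.2 191.9] [59.8 99.8] heading 175.2
  x -60 18 y -18.0 18.0 zmax 85.0
  x -52 97 y -18.0 20.0 zmax 83.0
  x -36 6 y -13.0 22.0 zmax 70.0
  x -28 49 y -19.0 23.0 zmax 75.0
  x -20 19 y -12.0 11.0 zmax 55.0
  x 28 46 y -22.0 22.0 zmax 84.0
  x 36 36 y -12.0 11.0 zmax 74.0
short scene 359 rect [660.9 190.1] [ 61.  101.5] heading 174.5
  x -60 47 y -20.0 19.0 zmax 86.0
  x -52 133 y -21.0 19.0 zmax 84.0
  x -36 5 y -21.0 22.0 zmax 71.0
  x -28 98 y -22.0 23.0 zmax 73.0
  x -20 14 y -19.0 12.0 zmax 67.0
  x 28 136 y -23.0 22.0 zmax 88.0
  x 36 19 y -22.0 12.0 zmax 81.0
```

```bash
cat > go.py <<'E'
from h import *
def rot(head,pitch):  # tool x at heading (deg), rising by pitch (deg)
    h=np.radians(head); x=np.array([np.cos(h),np.sin(h),0]); z=np.array([0,0,-1.]); y=np.cross(z,x)
    return R.from_matrix(np.stack([x,y,z],1))*R.from_euler('y',pitch,degrees=True)
def go(p,head,pitch=0,off=0):
    """p: TCP target, or with off: point lying off mm behind the TCP"""
    s=bot.sense(); C=R.from_quat(s['eef_rot']); T=rot(head,pitch)
    p=np.array(p,float)+off*T.as_matrix()[:,2]
    print('t',round(s['time_s'],2),'at',s['tool_pos'].round(1),'translation',((C.inv().apply(p-s['tool_pos']))/1000).round(4),'twist',np.degrees((C.inv()*T).as_rotvec()).round(2),'target',p.round(1))
E
python3 - <<'E'
from go import *
go((472,225,100),182)
go((472,225,5),182)
E
```

```text
t 0.1 at [240.8 603.1 225.8] translation [-0.3549 -0.2653  0.1262] twist [-9.000e-02 -2.000e-02 -2.375e+01] target [472. 225. 100.]
t 0.1 at [240.8 603.1 225.8] translation [-0.3549 -0.2651  0.2212] twist [-9.000e-02 -2.000e-02 -2.375e+01] target [472. 225.   5.]
```

>>> servo_tool:
  translation:
    - [-0.355, -0.265, 0.126]
    - [-0.355, -0.265, 0.126]
    - [-0.355, -0.265, 0.126]
    - [-0.355, -0.265, 0.126]
    - [-0.355, -0.265, 0.126]
    - [-0.355, -0.265, 0.126]
    - [-0.355, -0.265, 0.126]
    - [-0.355, -0.265, 0.126]
    - [-0.355, -0.265, 0.126]
    - [-0.355, -0.265, 0.126]
    - [-0.355, -0.265, 0.126]
    - [-0.355, -0.265, 0.126]
  twist:
    - [0, 0, -23.75]
    - [0, 0, -23.75]
    - [0, 0, -23.75]
    - [0, 0, -23.75]
    - [0, 0, -23.75]
    - [0, 0, -23.75]
    - [0, 0, -23.75]
    - [0, 0, -23.75]
    - [0, 0, -23.75]
    - [0, 0, -23.75]
    - [0, 0, -23.75]
    - [0, 0, -23.75]
  fingers: [0, 0, 0, 0, 0, 0, 0, 0, 0, 0, 0, 0]
  newtons: 20

```text
time_s: 1.1
tool_pos: [475.5, 215.8, 98.1]
eef_rot: [-0.012, 1.0, -0.003, -0.001]
contact_force: [-0.0, -1.0, 0.2]
width: 91.7
gripper_force: 0.0
```

```bash
cat > wt.py <<'E'
from go import *
def wtube(c,r=90):
    a,X=cap('wrist'); S=cv2.cvtColor(a['pixels'],cv2.COLOR_RGB2HSV)[:,:,1]
    m=(S<70)&(X[...,2]>10)&(X[...,2]<45)&(np.hypot(X[...,0]-c[0],X[...,1]-c[1])<r)
    n,l,st,_=cv2.connectedComponentsWithStats(m.astype(np.uint8)); k=1+st[1:,4].argmax()
    B=X[l==k]; q=cv2.minAreaRect(B[:,:2].astype(np.float32)); b=cv2.boxPoints(q)
    e=max([b[1]-b[0],b[2]-b[1]],key=np.linalg.norm)
    print('wrist',len(B),np.round(q[0],1),np.round(q[1],1),'ax',round(float(np.degrees(np.arctan2(e[1],e[0]))%180),1),'z',np.percentile(B[:,2],98).round(1)); save('w%d.png'%int(bot.sense()['time_s']*10),a['pixels'])
E
python3 - <<'E'
from wt import *
wtube((472,225))
go((472,225,5),182)
E
```

```text
wrist 5892 [471.8 226.3] [99.3 37.8] ax 3.8 z 38.2
t 1.15 at [474.1 219.5  98.9] translation [0.0017 0.0059 0.0939] twist [-0.22 -0.13 -0.55] target [472. 225.   5.]
```

>>> servo_tool:
  translation:
    - [0, 0.001, 0.03]
    - [0, 0.001, 0.06]
    - [0, 0.001, 0.085]
    - [0, 0.001, 0.095]
    - [0, 0.001, 0.095]
    - [0, 0.001, 0.095]
  twist:
    - [0, 0, -1.7]
    - [0, 0, -1.7]
    - [0, 0, -1.7]
    - [0, 0, -1.7]
    - [0, 0, -1.7]
    - [0, 0, -1.7]
  fingers: [0, 0, 0, 0, 0, 0]

```text
time_s: 1.65
tool_pos: [471.8, 227.9, 5.9]
eef_rot: [-0.033, 0.999, 0.0, -0.0]
contact_force: [0.0, 0.5, 0.5]
width: 91.7
gripper_force: 0.0
```

>>> servo_tool:
  translation:
    - [0, 0, 0]
    - [0, 0, 0]
    - [0, 0, 0]
    - [0, 0, 0]
    - [0, 0, 0]
    - [0, 0, 0]
    - [0, 0, 0]
    - [0, 0, 0]
  twist:
    - [0, 0, 0]
    - [0, 0, 0]
    - [0, 0, 0]
    - [0, 0, 0]
    - [0, 0, 0]
    - [0, 0, 0]
    - [0, 0, 0]
    - [0, 0, 0]
  fingers: [180, 180, 180, 180, 180, 180, 180, 180]

```text
time_s: 2.32
tool_pos: [472.4, 226.9, 5.8]
eef_rot: [-0.032, 0.999, 0.0, 0.0]
contact_force: [-0.2, 0.3, -0.9]
width: 43.2
gripper_force: 0.0
```

>>> servo_tool:
  translation:
    - [0, 0, 0]
    - [0, 0, 0]
    - [0, 0, 0]
    - [0, 0, 0]
    - [0, 0, -0.01]
    - [0, 0, -0.03]
    - [0, 0, -0.06]
    - [0, 0, -0.1]
    - [0, 0, -0.1]
  twist:
    - [0, 0, 0]
    - [0, 0, 0]
    - [0, 0, 0]
    - [0, 0, 0]
    - [0, 0, 0]
    - [0, 0, 0]
    - [0, 0, 0]
    - [0, 0, 0]
    - [0, 0, 0]
  fingers: [200, 200, 200, 200, 200, 200, 200, 200, 200]

```text
time_s: 3.07
tool_pos: [476.3, 229.6, 112.6]
eef_rot: [-0.032, 0.999, 0.002, 0.005]
contact_force: [1.4, 1.1, -0.4]
width: 37.7
gripper_force: 20.0
```

```bash
python3 - <<'E'
from go import *
s=bot.sense(); print(s['width'],s['gripper_force'],s['contact_force'].round(1))
u=np.array([np.cos(np.radians(174.9))*np.cos(.21),np.sin(np.radians(174.9))*np.cos(.21),np.sin(.21)]); n=rot(174.9,12.03).as_matrix()[:,2]
seat=np.array([659.5,191,85]); print(u,n)
go(seat+8*u-60*n,174.9,12.03,14)
go(seat+8*u-8*n,174.9,12.03,14)
E
```

```text
37.68449007257188 19.999676942825317 [ 1.4  1.1 -0.4]
[-0.97415895  0.08694137  0.2084599 ] [-0.20759868  0.01852769 -0.9780386 ]
t 3.07 at [476.3 229.6 112.6] translation [-0.1822 -0.0506 -0.0174] twist [-0.66 12.56  8.82] target [661.3 190.8 131.7]
t 3.07 at [476.3 229.6 112.6] translation [-0.171  -0.0492  0.0333] twist [-0.66 12.56  8.82] target [650.5 191.8  80.8]
```

>>> servo_tool:
  translation:
    - [-0.02, -0.005, -0.02]
    - [-0.055, -0.014, -0.03]
    - [-0.09, -0.024, -0.03]
    - [-0.125, -0.034, -0.03]
    - [-0.155, -0.042, -0.03]
    - [-0.175, -0.046, -0.028]
    - [-0.1865, -0.048, -0.025]
    - [-0.1865, -0.048, -0.025]
    - [-0.1865, -0.048, -0.025]
    - [-0.1865, -0.048, -0.025]
  twist:
    - [0, 2, 1]
    - [0, 4, 2.5]
    - [-0.2, 6, 4]
    - [-0.4, 8, 5.5]
    - [-0.5, 10, 7]
    - [-0.6, 12, 8.5]
    - [-0.6, 12.1, 8.8]
    - [-0.6, 12.1, 8.8]
    - [-0.6, 12.1, 8.8]
    - [-0.6, 12.1, 8.8]
  fingers: [200, 200, 200, 200, 200, 200, 200, 200, 200, 200]

```text
time_s: 3.9
tool_pos: [660.3, 192.0, 130.8]
eef_rot: [0.044, 0.993, 0.002, -0.106]
contact_force: [-0.2, 0.4, -1.8]
width: 37.6
gripper_force: 20.0
```

```bash
cat > pl.py <<'E'
from go import *
import sys
which,dx,dn,off=sys.argv[1],float(sys.argv[2]),float(sys.argv[3]),float(sys.argv[4])
seat,head={'short':((659.5,191,85),174.9),'long':((660,-148.4,85),158.05)}[which]
Rm=rot(head,12.03).as_matrix(); s=bot.sense()
print('tube centre in seat frame (x,lat,above)',(Rm.T@(s['tool_pos']-off*R.from_quat(s['eef_rot']).as_matrix()[:,2]-seat)*[1,1,-1]).round(1),'F along x,lat,up',(Rm.T@s['contact_force']*[1,1,-1]).round(1),s['width'].round(1),s['gripper_force'])
go(np.array(seat)+dx*Rm[:,0]-dn*Rm[:,2],head,12.03,off)
E
python3 pl.py short 8 5 14; python3 - <<'E'
from h import *
a,X=cap('wrist'); save('w_s1.png',a['pixels'],1.2)
b,X=cap('scene'); save('s_s1.png',b['pixels'][150:250,290:410],5)
E
```

```text
Traceback (most recent call last):
  File "pl.py", line 6, in <module>
    print('tube centre in seat frame (x,lat,above)',(Rm.T@(s['tool_pos']-off*R.from_quat(s['eef_rot']).as_matrix()[:,2]-seat)*[1,1,-1]).round(1),'F along x,lat,up',(Rm.T@s['contact_force']*[1,1,-1]).round(1),s['width'].round(1),s['gripper_force'])
                                                                                                                                                                                                                ^^^^^^^^^^^^^^^^
AttributeError: 'float' object has no attribute 'round'
```

View pics/s_s1.png

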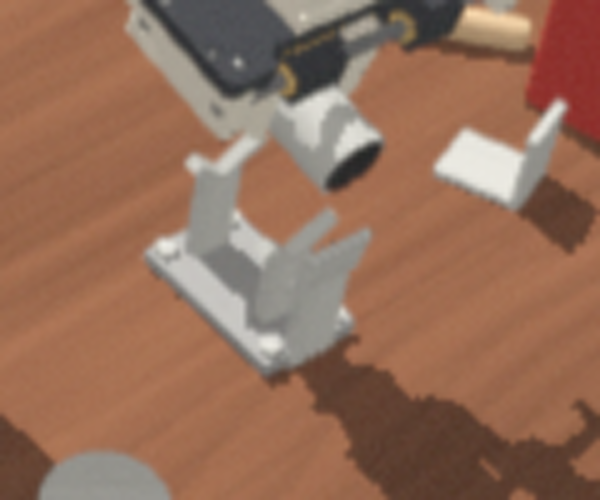

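The crop shows the short tube held level with the slope and square over the short rest: tube end at (355,165), stop plate at (330,290).

```bash
sed -i "s/s\['width'\].round(1)/round(s['width'],1)/" pl.py; cat >> pl.py <<'E'
if len(sys.argv)>5:  # measure held tube from scene view depth, seat frame
    b,X=cap('scene'); L=(X-np.array(seat))@Rm*[1,1,-1]
    g=cv2.cvtColor(b['pixels'],cv2.COLOR_RGB2HSV)[:,:,1]<70
    c=Rm.T@(s['tool_pos']-off*Rm[:,2]-seat)*[1,1,-1]; h={'short':50,'long':75}[which]
    D=L-c; m=g&(abs(D[...,0])<h+15)&(np.hypot(D[...,1],D[...,2])<23)
    q=D[m]; print('n',m.sum(),'x rel pct',np.percentile(q[:,0],[1,50,99]).round(1))
    for lo in range(-80,80,20):
        k=q[(q[:,0]>=lo)&(q[:,0]<lo+20)]
        if len(k)>15:  # circle fit, r=19
            from scipy.optimize import least_squares as ls
            f=ls(lambda p:np.hypot(k[:,1]-p[0],k[:,2]-p[1])-19,[0,0],loss='soft_l1').x
            print('  x',lo,len(k),'axis lat,above rel',f.round(1))
E
python3 pl.py short 8 5 14 m
```

```text
tube centre in seat frame (x,lat,above) [ 8.9  1.2 59.6] F along x,lat,up [ 0.9 -0.2 -1.7] 37.4 19.999731481075287
t 4.0 at [660.4 192.1 131.4] translation [-0.001  -0.0009  0.0546] twist [-0.31 -0.08  0.03] target [649.8 191.9  77.9]
n 290 x rel pct [-50.7 -35.1  -9.6]
  x -60 110 axis lat,above rel [ 0.2 -1.3]
  x -40 132 axis lat,above rel [-0.9 -0.7]
  x -20 48 axis lat,above rel [-0.1 -0.5]
```

>>> servo_tool:
  translation:
    - [0, -0.001, 0.02]
    - [0, -0.001, 0.04]
    - [0, -0.001, 0.052]
    - [0, -0.001, 0.054]
    - [0, -0.001, 0.056]
    - [0, -0.001, 0.057]
    - [0, -0.001, 0.057]
  twist:
    - [0, 0, 0]
    - [0, 0, 0]
    - [0, 0, 0]
    - [0, 0, 0]
    - [0, 0, 0]
    - [0, 0, 0]
    - [0, 0, 0]
  fingers: [200, 200, 200, 200, 200, 200, 200]

```text
time_s: 4.63
tool_pos: [650.1, 191.1, 75.8]
eef_rot: [0.045, 0.993, 0.002, -0.105]
contact_force: [-0.3, -0.2, -1.3]
width: 37.4
gripper_force: 20.0
```

>>> servo_tool:
  translation:
    - [0, 0, 0.001]
    - [0, 0, 0.002]
    - [0, 0, 0.002]
  twist:
    - [0, 0, 0]
    - [0, 0, 0]
    - [0, 0, 0]
  fingers: [200, 200, 200]

```text
time_s: 4.88
tool_pos: [650.4, 192.1, 74.6]
eef_rot: [0.044, 0.994, 0.003, -0.104]
contact_force: [1.2, 1.4, 5.1]
width: 37.7
gripper_force: 20.0
```

```bash
python3 pl.py short 0 0 14
```

```text
tube centre in seat frame (x,lat,above) [6.8 0.3 1.9] F along x,lat,up [-0.   1.5  5.2] 37.7 19.998764991760254
t 4.88 at [650.4 192.1  74.6] translation [-0.0068 -0.0003  0.0019] twist [-0.2   0.09 -0.04] target [656.6 191.3  71.3]
```

>>> servo_tool:
  translation:
    - [0, 0, 0]
    - [-0.002, 0, 0]
    - [-0.004, 0, 0]
    - [-0.006, 0, 0]
    - [-0.007, 0, 0]
    - [-0.008, 0, 0]
    - [-0.008, 0, 0]
  twist:
    - [0, 0, 0]
    - [0, 0, 0]
    - [0, 0, 0]
    - [0, 0, 0]
    - [0, 0, 0]
    - [0, 0, 0]
    - [0, 0, 0]
  fingers: [200, 200, 200, 200, 200, 200, 200]
  newtons: 12

```text
time_s: 5.47
tool_pos: [656.4, 192.8, 71.9]
eef_rot: [0.044, 0.993, 0.003, -0.106]
contact_force: [-1.0, 5.1, 4.7]
width: 37.6
gripper_force: 12.0
```

```bash
python3 pl.py short 0 0 14
```

```text
tube centre in seat frame (x,lat,above) [0.4 1.6 0.6] F along x,lat,up [2.5 5.  4.3] 37.6 11.99857011437416
t 5.47 at [656.4 192.8  71.9] translation [-0.0005 -0.0015  0.0006] twist [-0.16 -0.12  0.03] target [656.6 191.3  71.3]
```

>>> servo_tool:
  translation:
    - [-0.001, 0.001, 0]
    - [-0.002, 0.001, 0]
    - [-0.003, 0.001, 0]
    - [-0.004, 0.001, 0]
    - [-0.004, 0.001, 0]
  twist:
    - [0, 0, 0]
    - [0, 0, 0]
    - [0, 0, 0]
    - [0, 0, 0]
    - [0, 0, 0]
  fingers: [200, 200, 200, 200, 200]

```text
time_s: 5.88
tool_pos: [657.4, 193.0, 71.3]
eef_rot: [0.043, 0.993, 0.002, -0.109]
contact_force: [-9.3, 3.2, 11.5]
width: 37.7
gripper_force: 12.0
```

```bash
python3 pl.py short 0 0 14
```

```text
tube centre in seat frame (x,lat,above) [-0.7  1.8  0.2] F along x,lat,up [11.7  2.4  9.2] 37.7 12.000570148229599
t 5.88 at [657.4 193.   71.3] translation [ 0.0006 -0.0018  0.0002] twist [-0.3  -0.48  0.05] target [656.6 191.3  71.3]
```

>>> servo_tool:
  translation:
    - [0.001, 0, 0]
    - [0.0015, 0, 0]
    - [0.0015, 0, 0]
    - [0.0015, 0, 0]
    - [0.0015, 0, 0]
    - [0.0015, 0, 0]
    - [0.0015, 0, 0]
    - [0.0015, 0, 0]
  twist:
    - [0, 0, 0]
    - [0, 0, 0]
    - [0, 0, 0]
    - [0, 0, 0]
    - [0, 0, 0]
    - [0, 0, 0]
    - [0, 0, 0]
    - [0, 0, 0]
  fingers: [200, 200, 130, 80, 40, 0, 0, 0]

```text
time_s: 6.55
tool_pos: [659.6, 190.3, 70.5]
eef_rot: [0.045, 0.993, 0.002, -0.106]
contact_force: [0.2, 0.6, 0.7]
width: 73.1
gripper_force: 0.0
```

>>> servo_tool:
  translation:
    - [0, 0, 0]
    - [0, 0, -0.01]
    - [0, 0, -0.03]
    - [0, 0, -0.06]
    - [0, 0, -0.095]
    - [0, 0, -0.12]
    - [0, 0, -0.12]
    - [0, 0, -0.12]
  twist:
    - [0, 0, 0]
    - [0, 0, 0]
    - [0, 0, 0]
    - [0, 0, 0]
    - [0, 0, 0]
    - [0, 0, 0]
    - [0, 0, 0]
    - [0, 0, 0]
  fingers: [0, 0, 0, 0, 0, 0, 0, 0]

```text
time_s: 7.22
tool_pos: [686.4, 189.8, 191.3]
eef_rot: [0.045, 0.994, 0.003, -0.103]
contact_force: [0.4, -0.1, 0.5]
width: 91.7
gripper_force: 0.0
```

```bash
cat > chk.py <<'E'
from go import *
from scipy.optimize import least_squares as ls
import sys
def chk(which,cam='scene'):
    seat,head={'short':((659.5,191,85),174.9),'long':((660,-148.4,85),158.05)}[which]
    Rm=rot(head,12.03).as_matrix(); h={'short':50,'long':75}[which]
    b,X=cap(cam); L=(X-np.array(seat))@Rm*[1,1,-1]
    g=cv2.cvtColor(b['pixels'],cv2.COLOR_RGB2HSV)[:,:,1]<70
    m=g&(abs(L[...,0])<h+20)&(np.hypot(L[...,1],L[...,2])<24)&(L[...,2]>2); q=L[m]
    t=q[q[:,2]>10.5]; print(which,cam,len(q),'x of top points',np.percentile(t[:,0],[0.5,2,98,99.5]).round(1))
    f=ls(lambda p:np.hypot(q[:,1]-p[0]-p[2]*q[:,0],q[:,2]-p[1]-p[3]*q[:,0])-19,[0,0,0,0],loss='soft_l1').x
    print('  lat,above',f[:2].round(1),'tilts',f[2:].round(3))
E
python3 - <<'E'
from chk import *
chk('short','scene'); chk('short','wrist')
go((470,-211,150),170.5)
b,X=cap('scene'); save('s_s2.png',b['pixels'][150:250,290:410],5)
E
```

```text
short scene 566 x of top points [-54.9 -51.   47.7  49.6]
  lat,above [ 1. -0.] tilts [0.01  0.016]
short wrist 5150 x of top points [-49.8 -48.   48.   49.2]
  lat,above [ 1.8 -0.6] tilts [-0.002 -0.001]
t 7.32 at [684.  189.2 187.7] translation [ 0.1652 -0.4174  0.0768] twist [ -0.82 -12.13   4.35] target [ 470. -211.  150.]
```

View pics/s_s2.png

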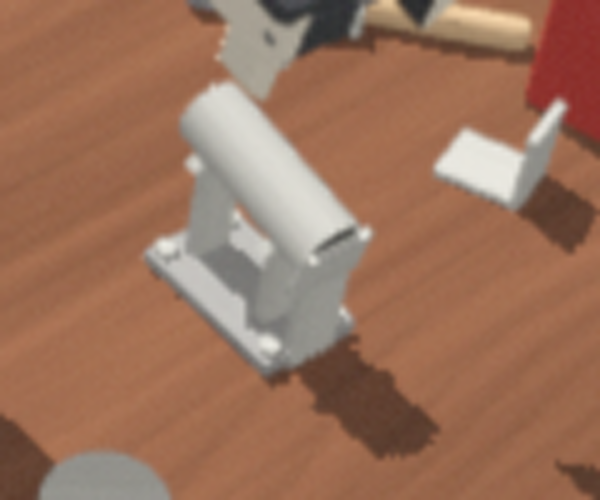

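The short tube lies in both heads, its low end against the stop at (340,240) in the crop. Now the long tube.

>>> servo_tool:
  translation:
    - [0.165, -0.417, 0.077]
    - [0.165, -0.417, 0.077]
    - [0.165, -0.417, 0.077]
    - [0.165, -0.417, 0.077]
    - [0.165, -0.417, 0.077]
    - [0.165, -0.417, 0.077]
    - [0.165, -0.417, 0.077]
    - [0.165, -0.417, 0.077]
    - [0.165, -0.417, 0.077]
    - [0.165, -0.417, 0.077]
    - [0.165, -0.417, 0.077]
    - [0.165, -0.417, 0.077]
  twist:
    - [-0.8, -12.1, 4.4]
    - [-0.8, -12.1, 4.4]
    - [-0.8, -12.1, 4.4]
    - [-0.8, -12.1, 4.4]
    - [-0.8, -12.1, 4.4]
    - [-0.8, -12.1, 4.4]
    - [-0.8, -12.1, 4.4]
    - [-0.8, -12.1, 4.4]
    - [-0.8, -12.1, 4.4]
    - [-0.8, -12.1, 4.4]
    - [-0.8, -12.1, 4.4]
    - [-0.8, -12.1, 4.4]
  fingers: [0, 0, 0, 0, 0, 0, 0, 0, 0, 0, 0, 0]
  newtons: 25

```text
time_s: 8.37
tool_pos: [464.2, -217.8, 147.8]
eef_rot: [0.088, 0.996, -0.001, -0.003]
contact_force: [0.6, -1.4, 0.1]
width: 91.6
gripper_force: 0.0
```

>>> servo_tool:
  translation:
    - [0, 0, 0.02]
    - [0, 0, 0.03]
    - [0, 0, 0.03]
    - [0, 0, 0.03]
  twist:
    - [0, 0, 0]
    - [0, 0, 0]
    - [0, 0, 0]
    - [0, 0, 0]
  fingers: [0, 0, 0, 0]

```text
time_s: 8.7
tool_pos: [469.8, -208.9, 118.7]
eef_rot: [0.083, 0.997, 0.001, -0.001]
contact_force: [-0.2, 1.3, -0.3]
width: 91.7
gripper_force: 0.0
```

```bash
python3 - <<'E'
from wt import *
wtube((470,-211),110)
go((470,-211,5),170.5)
E
```

```text
wrist 6738 [ 460.8 -208.7] [ 37.8 130.1] ax 170.7 z 38.2
t 8.75 at [ 470.7 -209.1  119.5] translation [ 0.0003 -0.002   0.1145] twist [ 0.05 -0.06  0.05] target [ 470. -211.    5.]
```

>>> servo_tool:
  translation:
    - [0, -0.001, 0.035]
    - [0, -0.001, 0.07]
    - [0, -0.001, 0.1]
    - [0, -0.001, 0.114]
    - [0, -0.001, 0.114]
    - [0, -0.001, 0.114]
  twist:
    - [0, 0, 0]
    - [0, 0, 0]
    - [0, 0, 0]
    - [0, 0, 0]
    - [0, 0, 0]
    - [0, 0, 0]
  fingers: [0, 0, 0, 0, 0, 0]

```text
time_s: 9.25
tool_pos: [470.8, -210.5, 5.8]
eef_rot: [0.083, 0.997, 0.0, -0.0]
contact_force: [-0.8, -0.4, 0.7]
width: 92.1
gripper_force: 0.0
```

>>> servo_tool:
  translation:
    - [0, 0, 0]
    - [0, 0, 0]
    - [0, 0, 0]
    - [0, 0, 0]
    - [0, 0, 0]
    - [0, 0, 0]
    - [0, 0, 0]
    - [0, 0, 0]
    - [0, 0, 0]
    - [0, 0, 0]
    - [0, 0, 0]
    - [0, 0, 0]
  twist:
    - [0, 0, 0]
    - [0, 0, 0]
    - [0, 0, 0]
    - [0, 0, 0]
    - [0, 0, 0]
    - [0, 0, 0]
    - [0, 0, 0]
    - [0, 0, 0]
    - [0, 0, 0]
    - [0, 0, 0]
    - [0, 0, 0]
    - [0, 0, 0]
  fingers: [200, 200, 200, 200, 200, 200, 200, 200, 200, 200, 200, 200]

```text
time_s: 10.25
tool_pos: [470.5, -211.3, 5.8]
eef_rot: [0.083, 0.997, 0.0, 0.0]
contact_force: [-0.5, 0.5, 0.3]
width: 37.6
gripper_force: 25.0
```

>>> servo_tool:
  translation:
    - [0, 0, -0.01]
    - [0, 0, -0.03]
    - [0, 0, -0.06]
    - [0, 0, -0.09]
    - [0, 0, -0.12]
    - [0, 0, -0.13]
    - [0, 0, -0.13]
    - [0, 0, -0.13]
  twist:
    - [0, 0, 0]
    - [0, 0, 0]
    - [0, 0, 0]
    - [0, 0, 0]
    - [0, 0, 0]
    - [0, 0, 0]
    - [0, 0, 0]
    - [0, 0, 0]
  fingers: [200, 200, 200, 200, 200, 200, 200, 200]

```text
time_s: 10.92
tool_pos: [470.3, -211.5, 135.8]
eef_rot: [0.083, 0.997, -0.0, 0.0]
contact_force: [-0.0, -0.0, -2.7]
width: 37.1
gripper_force: 25.0
```

```bash
python3 pl.py long 10 60 14
```

```text
tube centre in seat frame (x,lat,above) [ 162.6 -129.5   31.7] F along x,lat,up [-0.5 -0.  -2.6] 37.1 24.998736083507538
t 10.92 at [ 470.3 -211.5  135.8] translation [-0.1764  0.0938  0.0039] twist [-1.31 12.03 12.33] target [ 659.8 -148.3  132.1]
```

>>> servo_tool:
  translation:
    - [-0.02, 0.01, -0.01]
    - [-0.05, 0.026, -0.015]
    - [-0.085, 0.045, -0.015]
    - [-0.115, 0.061, -0.01]
    - [-0.145, 0.077, -0.005]
    - [-0.165, 0.088, 0]
    - [-0.1765, 0.094, 0.004]
    - [-0.1765, 0.094, 0.004]
    - [-0.1765, 0.094, 0.004]
    - [-0.1765, 0.094, 0.004]
    - [-0.1765, 0.094, 0.004]
  twist:
    - [-0.1, 1.5, 1.5]
    - [-0.3, 3.5, 3.5]
    - [-0.5, 6, 6]
    - [-0.8, 8, 8]
    - [-1.1, 10, 10.3]
    - [-1.3, 12, 12.3]
    - [-1.3, 12, 12.3]
    - [-1.3, 12, 12.3]
    - [-1.3, 12, 12.3]
    - [-1.3, 12, 12.3]
    - [-1.3, 12, 12.3]
  fingers: [200, 200, 200, 200, 200, 200, 200, 200, 200, 200, 200]

```text
time_s: 11.83
tool_pos: [658.6, -149.1, 131.4]
eef_rot: [0.19, 0.976, 0.02, -0.104]
contact_force: [-0.4, -0.4, -1.6]
width: 37.2
gripper_force: 25.0
```

```bash
python3 pl.py long 10 5 14 m
```

```text
tube centre in seat frame (x,lat,above) [10.7 -1.1 59.1] F along x,lat,up [-0.1 -0.5 -1.6] 37.2 24.998566210269928
t 11.83 at [ 658.6 -149.1  131.4] translation [-0.0008  0.0012  0.0541] twist [-0.06 -0.08 -0.03] target [ 649.2 -144.    78.3]
n 763 x rel pct [-75.9 -43.6  11.8]
  x -80 240 axis lat,above rel [-0.5 -0.6]
  x -60 176 axis lat,above rel [-0.4 -0.4]
  x -40 164 axis lat,above rel [-0.5 -0.4]
  x -20 134 axis lat,above rel [-0.5 -0.3]
  x 0 49 axis lat,above rel [-0.8 -0.3]
```

>>> servo_tool:
  translation:
    - [0, 0.001, 0.02]
    - [0, 0.001, 0.04]
    - [0, 0.001, 0.052]
    - [0, 0.001, 0.054]
    - [0, 0.001, 0.056]
    - [0, 0.001, 0.057]
    - [0, 0.001, 0.057]
  twist:
    - [0, 0, 0]
    - [0, 0, 0]
    - [0, 0, 0]
    - [0, 0, 0]
    - [0, 0, 0]
    - [0, 0, 0]
    - [0, 0, 0]
  fingers: [200, 200, 200, 200, 200, 200, 200]

```text
time_s: 12.47
tool_pos: [650.3, -143.0, 77.2]
eef_rot: [0.189, 0.976, 0.02, -0.102]
contact_force: [-0.7, -0.3, -1.9]
width: 37.4
gripper_force: 25.0
```

>>> servo_tool:
  translation:
    - [0, 0, 0.001]
    - [0, 0, 0.002]
    - [0, 0, 0.002]
  twist:
    - [0, 0, 0]
    - [0, 0, 0]
    - [0, 0, 0]
  fingers: [200, 200, 200]

```text
time_s: 12.72
tool_pos: [649.5, -142.7, 74.6]
eef_rot: [0.189, 0.976, 0.02, -0.102]
contact_force: [0.7, -0.4, -1.4]
width: 37.4
gripper_force: 25.0
```

```bash
python3 pl.py long 0 0 14
```

```text
tube centre in seat frame (x,lat,above) [9.4 1.4 1.4] F along x,lat,up [-1.1 -0.1 -1.2] 37.4 24.99863773584366
t 12.72 at [ 649.5 -142.7   74.6] translation [-0.0094 -0.0014  0.0014] twist [-0.    0.06  0.05] target [ 657.3 -147.3   71.3]
```

Lower a little more until contact.

>>> servo_tool:
  translation:
    - [0, -0.0005, 0.001]
    - [0, -0.0005, 0.002]
    - [0, -0.0005, 0.0025]
    - [0, -0.0005, 0.0025]
  twist:
    - [0, 0, 0]
    - [0, 0, 0]
    - [0, 0, 0]
    - [0, 0, 0]
  fingers: [200, 200, 200, 200]

```text
time_s: 13.05
tool_pos: [649.4, -143.3, 73.8]
eef_rot: [0.189, 0.976, 0.02, -0.102]
contact_force: [-0.8, -0.4, 7.6]
width: 37.3
gripper_force: 25.0
```

```bash
python3 pl.py long 0 0 14
```

```text
tube centre in seat frame (x,lat,above) [9.2 0.8 0.6] F along x,lat,up [ 2.2 -0.7  7.3] 37.3 24.999166131019592
t 13.05 at [ 649.4 -143.3   73.8] translation [-0.0092 -0.0008  0.0007] twist [0.   0.12 0.02] target [ 657.3 -147.3   71.3]
```

Contact. Now slide down the slope with a lighter grip.

>>> servo_tool:
  translation:
    - [0, 0, -0.0005]
    - [-0.002, 0, -0.0005]
    - [-0.004, 0, -0.0005]
    - [-0.006, 0, -0.0005]
    - [-0.008, 0, -0.0005]
    - [-0.0095, 0, -0.0005]
    - [-0.011, 0, -0.0005]
    - [-0.0125, 0, -0.0005]
    - [-0.0125, 0, -0.0005]
  twist:
    - [0, 0, 0]
    - [0, 0, 0]
    - [0, 0, 0]
    - [0, 0, 0]
    - [0, 0, 0]
    - [0, 0, 0]
    - [0, 0, 0]
    - [0, 0, 0]
    - [0, 0, 0]
  fingers: [200, 200, 200, 200, 200, 200, 200, 200, 200]
  newtons: 14

```text
time_s: 13.8
tool_pos: [658.3, -146.9, 71.6]
eef_rot: [0.189, 0.976, 0.02, -0.105]
contact_force: [-7.5, 1.1, 13.7]
width: 37.6
gripper_force: 14.0
```

```bash
python3 pl.py long 0 0 14
```

```text
tube centre in seat frame (x,lat,above) [-0.7  0.8  0.4] F along x,lat,up [10.1 -1.7 11.9] 37.6 14.000731855630875
t 13.8 at [ 658.3 -146.9   71.6] translation [ 0.0007 -0.0008  0.0004] twist [-0.04 -0.24  0.05] target [ 657.3 -147.3   71.3]
```

>>> servo_tool:
  translation:
    - [-0.001, 0, -0.001]
    - [-0.002, 0, -0.001]
    - [-0.002, 0, -0.001]
    - [0, 0, -0.001]
    - [0, 0, -0.001]
  twist:
    - [0, 0, 0]
    - [0, 0, 0]
    - [0, 0, 0]
    - [0, 0, 0]
    - [0, 0, 0]
  fingers: [200, 200, 200, 200, 200]

```text
time_s: 14.22
tool_pos: [658.5, -146.9, 71.6]
eef_rot: [0.189, 0.976, 0.02, -0.105]
contact_force: [-4.3, -0.3, 7.1]
width: 37.7
gripper_force: 14.0
```

>>> servo_tool:
  translation:
    - [0, 0, 0]
    - [0, 0, 0]
    - [0, 0, 0]
    - [0, 0, 0]
    - [0, 0, 0]
    - [0, 0, 0]
    - [0, 0, 0]
    - [0, 0, 0]
    - [0, 0, 0]
  twist:
    - [0, 0, 0]
    - [0, 0, 0]
    - [0, 0, 0]
    - [0, 0, 0]
    - [0, 0, 0]
    - [0, 0, 0]
    - [0, 0, 0]
    - [0, 0, 0]
    - [0, 0, 0]
  fingers: [130, 80, 40, 0, 0, 0, 0, 0, 0]

```text
time_s: 14.97
tool_pos: [660.1, -147.4, 70.6]
eef_rot: [0.189, 0.976, 0.02, -0.103]
contact_force: [0.4, -0.0, 1.0]
width: 90.2
gripper_force: 0.0
```

>>> servo_tool:
  translation:
    - [0, 0, -0.01]
    - [0, 0, -0.03]
    - [0, 0, -0.06]
    - [0, 0, -0.095]
    - [0, 0, -0.12]
    - [0, 0, -0.12]
    - [0, 0, -0.12]
  twist:
    - [0, 0, 0]
    - [0, 0, 0]
    - [0, 0, 0]
    - [0, 0, 0]
    - [0, 0, 0]
    - [0, 0, 0]
    - [0, 0, 0]
  fingers: [0, 0, 0, 0, 0, 0, 0]

```text
time_s: 15.55
tool_pos: [685.1, -157.2, 191.1]
eef_rot: [0.189, 0.977, 0.02, -0.1]
contact_force: [-0.3, 1.3, -1.1]
width: 91.9
gripper_force: 0.0
```

```bash
python3 - <<'E'
from chk import *
for w in('long','short'):
    for c in('scene','wrist','top'):
        try: chk(w,c)
        except Exception as e: print(w,c,e)
b,X=cap('scene'); save('s_end.png',b['pixels'][100:330,150:450],2.5)
E
```

```text
long scene 1137 x of top points [-80.2 -76.1  60.8  64.2]
  lat,above [0.2 0.4] tilts [-0.     0.006]
long wrist 6765 x of top points [-56.2 -53.8  72.3  74.4]
  lat,above [ 1.  -0.6] tilts [-0.002 -0.002]
long top 588 x of top points [-74.8 -71.   74.8  76.5]
  lat,above [-0.1 -0.8] tilts [-0.003 -0.005]
short scene 565 x of top points [-55.  -50.8  47.7  49.4]
  lat,above [ 0.7 -0. ] tilts [0.008 0.014]
short wrist index -1 is out of bounds for axis 0 with size 0
short top 413 x of top points [-50.7 -47.4  51.2  52. ]
  lat,above [ 1.  -0.9] tilts [-0.001 -0.005]
```

View pics/s_end.png

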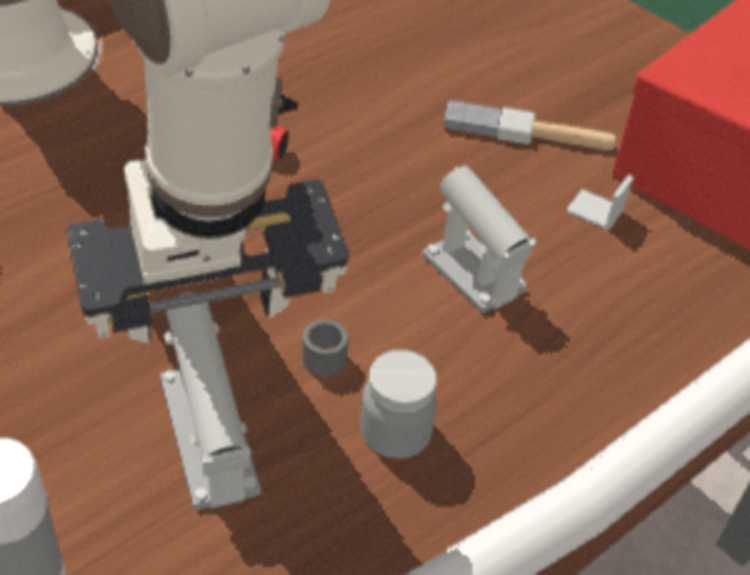

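The final crop shows both tubes seated: the long tube's low end is at its stop (225,450), the short tube's at (520,240). The coupling, jar, brush and bracket are where they started. Handing in.

```bash
python3 -c "
from cell import job
print(job.close_job())"
```

```text
the job is handed in; nothing more can be done
None
```

The job is handed in at about 16 s of the allowed 56 s: both tubes lie in the V heads of their own rests against the stops, released without a drop, and none of the bystanders was touched.

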